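Fit the filter plate under the spring claw of its holder

ROBOT

A 6-joint arm with a two-finger parallel gripper is mounted at the origin on the work surface. World frame = base frame: x ahead of the robot, y to its left, z up, the work surface at z = 0. Lengths are in mm, angles in degrees, forces in N, time in s.
With the tool pointing down it reaches from about 350 to 725 mm from the base axis. Payload 6 kg.
Tool frame: the origin (TCP) lies midway between the tips of the shut fingers; the grasp point (between the pads) lies env.grip_depth behind it (env.grip_depth is the distance from the TCP to the grasp point, in mm); z points along the fingers, y is the line along which they close (so a half turn about z gives the same grasp; the last joint's range is limited). The gripper opens to 85 mm and grips with 20 to 120 N. Pads are 22 mm wide; open, the fingers measure 114 mm over their backs; the gripper's body (76 mm by 85 mm) begins 54 mm behind the grasp point. The pads swing forward as they close: fully open they stand 13 mm farther back than shut.
Start: joints at [84.609, 2.303, 4.859, 0, -92.561, -19.12], TCP at [248.894, 545.917, 231.261] pointing down, gripper open.
Joint ranges: [-146.85, 146.85], [-73.84, 115.35], [-62.03, 85.46], [-188.31, 113.3], [-161.28, -10.13], [-171.36, 171.36]. Speed limits (degrees/s): [147.25, 147.25, 172.46, 180, 180, 180].

INTERFACE

Orientations are given as [roll, pitch, yaw] about the fixed x, y, z axes, in that order (R = Rz(yaw) Ry(pitch) Rx(roll)).
In Python, from workcell import env, viewer, spotter gives the robot as it stands.
- The arm moves only by the tool jog_arm, never from a script. Its argument "moves" is a list of rows, each a list of 3 entries, a list of its own where there are three numbers: the turn, a rotation vector about the world's x, y, z as a fraction of full scale, then the shift along the world's x, y, z as a fraction of full scale, then the finger opening in mm, from 0 to 85.4. A call has 1 to 10 rows; each row is the pose to reach, as a shift and turn from the pose commanded when the call began, turning the shorter way round; what a row does not reach only later rows make up. Full scale, the value 1, is 0.25 m for a shift and 360 degrees for a turn. A row lasts 1/8 s, in which the tool goes at most 62.5 mm and 10.7 degrees, less where a joint would pass 70% of its speed; a pose out of reach is approached as far as the arm can. A call with a number of a shift or a turn outside -1 to 1 is refused whole. A call with a gripper value outside its range is refused whole. The fingers move at their own pace and stop on an object; "force" is the grip in N (left out, the last holds). Time passes only in rows, so rows that repeat a pose let the fingers close. It gives the time, the measured TCP pose, the force, the opening and the grip force at its end, in the units of the state.
- env.read_state(): the state, without advancing time (a new reading comes with each control period).
- viewer.snapshot(name): name is "scene" or "side" or "wrist"; returns the picture (400x640x3 uint8, blue, green, red); there is no depth.
- viewer.camera_info(name): a dict with "fx", "fy", "cx", "cy" (pixels), "view" (4x4, takes a point from world to camera coordinates); the wrist camera has in their place "tool_from_camera" (4x4, takes a point from camera to tool coordinates, whose origin is the TCP and whose axes are the flange's). Camera axes: x right, y up, looking along -z (the intrinsics and any distortion apply to the point x, -y, -z); pixel columns grow to the right and rows downward; lengths in mm; the calibration is good to about 2 mm. A picture is of the moment at which its call begins: read the wrist's pose just before it. camera_info takes no time and is no camera call.
- env.close_job(): hands the job in; it is judged then, once.
Trained networks look in the newest picture that a camera, given by its name, has taken for a name from the list of things; names that differ only in an ending like _2 or _b are one class to them, and where a whole thing is asked for, a point or a joint stands for the part that bears it (a point fixed in the world has none). Each returns a list of dicts, best first, with "score" (0 to 1); they miss things now and then, are a little off and sometimes report something else, mostly with a low value. They report only what shows in the picture. A call takes as long as a camera call. They do not tell look-alikes from the thing itself.
- spotter.find_in(camera, label): "location" ([column, row] in pixels, amid what is visible of it).
The state is a dict: "t": time; "joint_pos": joint angles; "dq": joint speeds; "tau": joint torques, N m; "tcp_pos": TCP position; "ee_rot": TCP orientation; "force": force on the tool from outside, world axes, zero at the start; "ft_torque": the same for the moment, N m; "grip_width": finger opening in mm; "gripper_force": force on a finger pad.
Only numpy, scipy, OpenCV 4.12 (cv2) and the standard library are available. Lean on these libraries where they do the work, as an engineer would, in place of code of your own. Each camera call takes 0.05 s, during which the arm holds its last target. There are 200 camera calls.

TASK

Fit the white filter plate into the round recess of the blue filter holder: tilt it, tuck its edge under the red claw and push it back against the spring pad there, then lower the other side so that the plate drops inside the rim and lies fully flat on the recess floor (press it down if it sticks), kept in by the spring. Let go of it, and leave the beaker, bottle, measuring cylinder and spatula where they are.

Things in the scene. Friction and masses are not known exactly. Their poses are not given: they have to be found in the camera images.
- plate: White round filter plate, diameter 100 mm, 10 mm thick, 0.2 to 0.41 kg, flat on the bench, with a fixed yellow bow handle across it. Origin: centre of the underside; z up along its axis, x along the handle bar. Bar 60 long (x), 12 thick (y), 14 tall, from 36 to 50 above the underside, on two 8 by 12 posts at x = +-26. May be fitted at any turn about z.
- plate_handle (a point): Centre of the plate's yellow handle bar, 43 mm above the plate's underside; axes as the plate.
- holder: Blue D-shaped filter holder fixed to the bench, x from -70 to +85 mm, y +-70 mm. Origin: underside, below the recess centre; x points to the claw, z up. Recess floor flat, 25 above the bench. Recess wall: half circle of radius 52.5 about the origin on the -x side, straight at y = +-52.5 for x = 0 to 68. Rim and walls rise 14 above the floor (39 above the bench).
- seat (a point): Centre of the recess floor, above the holder's origin, 25 mm above the bench; axes as the holder (x towards the claw). The fitted plate's underside rests at this height; the spring shifts it about 2.5 mm in -x against the rim. Squeezed between spring and rim it may stick a few mm high on the rim side until pressed down there (10 to 15 N).
- claw_lip (a point): Top front edge of the red claw, at holder x = 40 mm, 49 mm above the bench; axes as the holder. The claw is a flat roof over the recess: x 40 to 85, y +-24, underside 17 above the recess floor, 7 thick. The level plate cannot get in past claw and rim; tilted 10 to 18 degrees, claw side low, its edge goes under.
- spring_pad (a joint): Brass spring pad under the claw, 36 mm wide, face 2.5 to 12.5 above the recess floor, sliding to holder +x. 0 = free, face at x = 42; 0.0105 (m) = hard stop, face at x = 52.5. Pushes back with 5 N at first touch, rising 0.7 N per mm to 12 N. Pressed 6 mm or more, it lets the plate's other edge pass inside the rim; fitted, it stays pressed about 5 mm.
- beaker: Glass beaker, diameter 72 mm, 90 mm tall, origin at the centre of its underside. Leave alone.
- bottle: Clear bottle with yellow cap, diameter 68 mm, 160 mm tall, origin at the centre of its underside. Leave alone.
- cylinder: Glass measuring cylinder, foot diameter 76 mm, 164 mm tall, red marks, origin at the centre of its underside. Leave alone.
- spatula: Steel spoon spatula lying on the bench. Leave alone.
Mind the look-alikes: they are no part of the job. Of the things that look like the holder, take the one that is farthest from the robot's base at the start.

How it is judged (in metres and radians):
On the way, in this order (a step that is already met when the one before it is completed fails the run):
1. the plate has been lifted off the bench (height (world z) of plate above 0.03 m), for 0.1 s.
2. the tilted plate presses the spring pad in with its edge (value of joint spring_pad above 0.003 m and angle between plate's own z axis and vertical above 0.07 rad), for 0.1 s.
At the end, for the whole second after the job is handed in: The plate lies at rest flat on the recess floor (underside within 3 mm of it, tilt under 0.04 rad, centre within 5 mm of the recess centre), holding the spring pad pressed by more than 3 mm; beaker, bottle and measuring cylinder upright, and they and the spatula within 40 mm of where they started (horizontal distance between plate and seat below 0.005 m and z of plate in the frame of seat between -0.003 and 0.003 m and angle between plate's own z axis and vertical below 0.04 rad and value of joint spring_pad above 0.003 m and linear speed of plate below 0.02 m/s and distance of each of beaker, bottle, cylinder, spatula from where it was at the start of the episode below 0.04 m and angle between each of beaker, bottle, cylinder's own z axis and vertical below 0.3 rad); the robot touches nothing.
It fails at once if a bystander is knocked over or pushed away (distance of any of beaker, bottle, cylinder, spatula from where it was at the start of the episode above 0.05 m or angle between any of beaker, bottle, cylinder's own z axis and vertical above 0.5 rad).
It also fails if it takes over 64 s, if anything falls off the work surface, if the arm or the gripper's body presses on something with over 40 N, if the wrist force passes 120 N, or if a joint passes its speed limit or range.

## Working session

There is one attempt and no reset: what is moved stays moved. The work goes in short steps, Python scripts to look and compute and a tool call to move; the robot and the scene stay as the last step left them, time stands still between calls to the robot, and variables do not carry over. Pictures are saved under pics/ and viewed, at most 10 in all, crops included, and the job is handed in when it is done.

Besides the shell and the picture viewer there is one more tool, called in YAML: its name, and indented under it one key for each argument. jog_arm: Moves the arm, as the interface text tells. Shift numbers are shares of 0.25 m and turn numbers shares of 360 degrees, none past 1 either way. Its arguments: {"type":"object","properties":{"moves":{"type":"array","items":{"type":"array"}},"force":{"type":"number"}},"required":["moves"]}

```bash
ls; mkdir -p pics; python3 - <<'E'
from workcell import env, viewer, spotter
import cv2
for n in ("scene","side"):
    cv2.imwrite(f"pics/{n}0.png",viewer.snapshot(n))
    for l in ("plate","plate_handle","holder","claw_lip"):
        print(n,l,[(round(d["score"],2),[round(v) for v in d["location"]]) for d in spotter.find_in(n,l)][:5])
s=env.read_state();print(s,env.grip_depth)
print(viewer.camera_info("wrist"))
E
```

```text
pics
scene plate [(0.89, [279, 161])]
scene plate_handle [(0.8, [277, 164])]
scene holder [(0.98, [377, 189]), (0.97, [324, 224]), (0.89, [314, 127]), (0.63, [456, 222])]
scene claw_lip [(0.88, [322, 224]), (0.82, [455, 220]), (0.79, [315, 125]), (0.73, [380, 189])]
side plate [(0.69, [352, 264])]
side plate_handle [(0.86, [351, 266])]
side holder [(0.98, [193, 181]), (0.92, [318, 196]), (0.79, [242, 214]), (0.6, [274, 305])]
side claw_lip [(0.97, [272, 309]), (0.84, [314, 195]), (0.78, [247, 216]), (0.69, [202, 184])]
{'t': 0.5, 'joint_pos': array([ 8.46100006e+01,  2.30515620e+00,  4.85583361e+00, -4.11367602e-03,
       -9.25640562e+01, -1.91187114e+01]), 'dq': array([-0.07511202, -0.07680162,  0.01575398,  0.00629683, -0.05442356,
       -0.01352742]), 'tau': array([ 2.09849568e-03, -3.67549002e+01,  3.47157454e+01,  6.92765415e+00,
       -1.17595548e-03, -1.58754055e-06]), 'tcp_pos': array([248.85393412, 545.89577752, 231.20127198]), 'ee_rot': array([ 1.79986013e+02, -4.98984448e-04, -2.45085272e+01]), 'force': array([-0.06363717, -0.6116982 , -1.38975801]), 'ft_torque': array([-0.01690093,  0.00613085, -0.04681956]), 'gripper_force': 0.0, 'grip_width': 85.32103238485573} 18.700000000000003
{'fx': 296.99831516039706, 'fy': 296.99831516039706, 'cx': 315.70718797172464, 'cy': 197.67077687581698, 'tool_from_camera': array([[-1.66484263e-04,  9.59322949e-01,  2.82310914e-01,
         7.27038354e+01],
       [ 9.99999920e-01,  5.68470027e-05,  3.96547245e-04,
        -5.06860576e-01],
       [ 3.64368343e-04,  2.82310958e-01, -9.59322881e-01,
        -1.42240527e+02],
       [ 0.00000000e+00,  0.00000000e+00,  0.00000000e+00,
         1.00000000e+00]])}
```

```bash
python3 -c "
import cv2,numpy as np
a=cv2.imread('pics/scene0.png');b=cv2.imread('pics/side0.png')
cv2.imwrite('pics/both0.png',cv2.resize(np.vstack([a,b]),(480,600)))"
```

```text
(no output)
```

View pics/scene0.png

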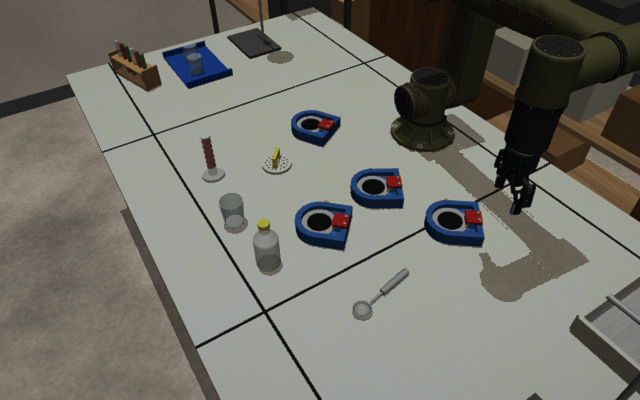

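View pics/side0.png

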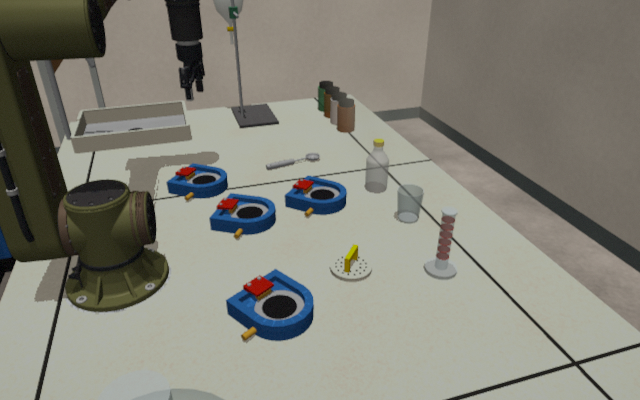

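The scene view shows four holders, at (316,127), (377,188), (324,225) and (455,222). The plate is at (277,161) with its yellow handle, and the beaker, bottle, cylinder and spatula stand beside it. The side view shows the same layout.

```bash
cat > h.py <<'E'
import numpy as np, cv2
from scipy.spatial.transform import Rotation as R
from workcell import env, viewer, spotter
def cam(n,s=None):
    c=viewer.camera_info(n)
    if n=="wrist":
        T=np.eye(4);T[:3,:3]=R.from_euler('xyz',s["ee_rot"],degrees=True).as_matrix();T[:3,3]=s["tcp_pos"]
        M=T@np.array(c["tool_from_camera"])
    else: M=np.linalg.inv(c["view"])
    return c,M
def ray(c,M,px):
    K=np.array([[c["fx"],0,c["cx"]],[0,c["fy"],c["cy"]],[0,0,1]])
    d=c.get("dist",c.get("distortion"))
    p=cv2.undistortPoints(np.array(px,float).reshape(-1,1,2),K,None if d is None else np.array(d)).reshape(-1,2)
    return M[:3,3],(M[:3,:3]@np.c_[p[:,0],-p[:,1],-np.ones(len(p))].T).T
def onz(c,M,px,z):
    o,d=ray(c,M,px);return (o+d*((z-o[2])/d[:,2])[:,None])
def blobs(im,col,amin=30):
    h=cv2.cvtColor(im,cv2.COLOR_BGR2HSV);H,S,V=h[...,0].astype(int),h[...,1],h[...,2]
    m={'red':((H<6)|(H>174))&(S>180)&(V>90),'yellow':(H>22)&(H<35)&(S>140)&(V>100),'blue':(H>100)&(H<125)&(S>150)&(V>50)}[col].astype(np.uint8)
    n,l,st,ce=cv2.connectedComponentsWithStats(m)
    return [(st[i,4],ce[i],np.argwhere(l==i)[:,::-1]) for i in range(1,n) if st[i,4]>=amin]
E
python3 - <<'E'
from h import *
np.set_printoptions(precision=1,suppress=True)
print(viewer.camera_info("scene").keys())
for n,pts in dict(scene=[(316,127),(377,188),(324,225),(455,222)],side=[(270,303),(243,214),(316,195),(197,181)]).items():
    c,M=cam(n); print(n,M[:3,3]);P=onz(c,M,pts,30);print(P,np.hypot(P[:,0],P[:,1]))
    im=cv2.imread(f"pics/{n}0.png")
    for col,z in (("red",47),("yellow",43)):
        for a,ce,_ in blobs(im,col): print(col,a,ce,onz(c,M,[ce],z)[0])
c,M=cam("scene");print('others',onz(c,M,[(213,176),(233,222),(268,268),(362,311),(405,273)],5))
E
```

```text
dict_keys(['fx', 'fy', 'cx', 'cy', 'view'])
scene [1055.  1026.8 1068.8]
[[ 320.9 -198.9   30. ]
 [ 330.   173.5   30. ]
 [ 550.   215.8   30. ]
 [ 228.9  407.7   30. ]] [377.5 372.9 590.8 467.6]
red 80 [325.1 123.2] [ 294.1 -180.5   47. ]
red 119 [392.7 180.7] [281.7 187.   47. ]
red 156 [472.4 216. ] [185.1 427.1  47. ]
red 162 [339.8 219.5] [509.  235.4  47. ]
yellow 37 [275.5 153.2] [ 519.1 -132.7   43. ]
yellow 79 [262.9 222.9] [698.4 125.5  43. ]
side [ 183.2 -970.9  705.2]
[[ 309.6 -219.6   30. ]
 [ 315.2  149.5   30. ]
 [ 534.6  191.    30. ]
 [ 213.2  385.1   30. ]] [379.6 348.8 567.7 440.2]
red 90 [185.7 170.9] [184.8 430.9  47. ]
red 105 [303.7 183.9] [510.9 236.8  47. ]
red 130 [227.9 203.4] [281.7 189.5  47. ]
red 280 [258.6 285.7] [ 294.8 -178.6   47. ]
yellow 181 [350.5 257. ] [ 517.6 -137.1   43. ]
others [[ 727.2 -182.8    5. ]
 [ 758.2   40.8    5. ]
 [ 749.6  247.7    5. ]
 [ 613.6  492.6    5. ]
 [ 449.1  458.6    5. ]]
```

jog_arm:
  moves:
    - [[0,0,0],[1,-1,0.08],85]
    - [[0,0,0],[1,-1,0.08],85]
    - [[0,0,0],[1,-1,0.08],85]
    - [[0,0,0],[1,-1,0.08],85]
    - [[0,0,0],[1,-1,0.08],85]
    - [[0,0,0],[1,-1,0.08],85]
    - [[0,0,0],[1,-1,0.08],85]

```text
t: 1.38
tcp_pos: [500.6, 293.7, 251.4]
ee_rot: [180.0, -0.0, -24.7]
force: [-0.5, 0.3, 0.0]
grip_width: 85.1
gripper_force: 0.0
```

jog_arm:
  moves:
    - [[0,0,0],[0.1,-0.3,0],85]
    - [[0,0,0],[0.1,-0.3,0],85]
    - [[0,0,0],[0.1,-0.3,0],85]
    - [[0,0,0],[0.1,-0.3,0],85]

```text
t: 1.88
tcp_pos: [523.5, 221.8, 251.2]
ee_rot: [-180.0, 0.0, -24.5]
force: [1.4, -0.8, -0.5]
grip_width: 84.9
gripper_force: 0.0
```

```bash
cat > look.py <<'E'
import sys
from h import *
np.set_printoptions(precision=1,suppress=True)
s=env.read_state();im=viewer.snapshot("wrist");cv2.imwrite(f"pics/{sys.argv[1]}.png",im)
np.save(f"pics/{sys.argv[1]}.npy",np.r_[s["tcp_pos"],s["ee_rot"]])
print(s["t"],s["tcp_pos"],s["ee_rot"],s["joint_pos"],s["dq"].max(),s["force"],s["grip_width"])
c,M=cam("wrist",s)
for col,z in (("red",49),("yellow",50)):
    for a,ce,p in blobs(im,col,100):
        q=cv2.convexHull(p.astype(np.float32)).reshape(-1,2);r=cv2.minAreaRect(onz(c,M,q,z)[:,:2].astype(np.float32))
        print(col,a,ce,r)
for a,ce,p in blobs(im,"blue",500): print("blue",a,ce,p.min(0),p.max(0))
E
python3 look.py w1
```

```text
1.875 [523.5 221.8 251.2] [-180.     0.   -24.5] [ 43.2  -2.3   2.3  -0.  -94.6  22.4] 0.4746841352517271 [ 1.4 -0.8 -0.5] 84.8808508226691
red 518 [306.6 195.2] ((505.99957275390625, 240.3717041015625), (45.81734848022461, 30.187026977539062), 44.558204650878906)
red 575 [404.6 319.6] ((285.8337097167969, 194.6136932373047), (36.480411529541016, 44.10175704956055), 58.22829818725586)
yellow 651 [616.5  37.6] ((525.2471313476562, -123.7247314453125), (57.072235107421875, 11.622624397277832), 48.775089263916016)
blue 2073 [346.1 108.3] [285  76] [386 171]
blue 718 [268.  176.6] [252 151] [288 195]
blue 824 [350.9 200.5] [325 171] [371 220]
blue 3040 [402.3 273.5] [357 230] [469 327]
```

View pics/w1.png

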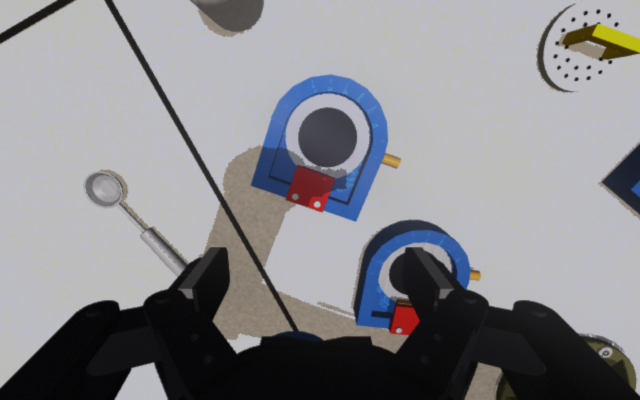

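Wrist view: the far holder is centred at about (327,135) with its claw at (310,188). A look-alike is at (415,270), the plate is at (590,45) top right, and the spatula is at the left.

```bash
cat > fit.py <<'E'
from h import *
from scipy.optimize import minimize
def proj(c,M,P):
    q=(np.linalg.inv(M)@np.c_[P,np.ones(len(P))].T)[:3]
    return np.c_[c["cx"]-c["fx"]*q[0]/q[2], c["cy"]+c["fy"]*q[1]/q[2]]
def holder(name,g,win):
    im=cv2.imread(f"pics/{name}.png");v=np.load(f"pics/{name}.npy")
    c,M=cam("wrist",dict(tcp_pos=v[:3],ee_rot=v[3:]))
    h=cv2.cvtColor(im,cv2.COLOR_BGR2HSV);H,S,V=[h[...,i].astype(int) for i in range(3)]
    m=((H>98)&(H<128)&(S>110)&(V>25)).astype(np.uint8)
    w=np.zeros_like(m);x0,y0,x1,y1=win;w[y0:y1,x0:x1]=1;m=cv2.morphologyEx(m*w,cv2.MORPH_OPEN,np.ones((3,3)))
    n,l,st,_=cv2.connectedComponentsWithStats(m);m=np.isin(l,[i for i in range(1,n) if st[i,4]>120])
    hull=cv2.convexHull(np.argwhere(m)[:,::-1].astype(np.float32)).reshape(-1,2)
    a=np.radians(np.arange(90,271,10));D=np.r_[np.c_[70*np.cos(a),70*np.sin(a)],[[85,-70],[85,70]]]
    P=np.r_[np.c_[D,0*D[:,0]],np.c_[D,0*D[:,0]+39]]
    def model(p):
        t=np.radians(p[2]);Rz=np.array([[np.cos(t),-np.sin(t),0],[np.sin(t),np.cos(t),0],[0,0,1]])
        return cv2.convexHull(proj(c,M,P@Rz.T+[p[0],p[1],0]).astype(np.float32))
    A0=cv2.contourArea(hull)
    def cost(p):
        q=model(p);i=cv2.intersectConvexConvex(hull.reshape(-1,1,2),q)[0];return (A0+cv2.contourArea(q)-2*i)/A0
    r=min((minimize(cost,np.array(g)+d,method="Nelder-Mead",options=dict(initial_simplex=[np.array(g)+d+e for e in ([0,0,0],[8,0,0],[0,8,0],[0,0,8])])) for d in ([0,0,0],[4,-4,5],[-4,4,-5])),key=lambda r:r.fun)
    o=im.copy();cv2.polylines(o,[model(r.x).astype(int)],True,(0,255,0),1);cv2.polylines(o,[hull.astype(int)],True,(0,0,255),1)
    cv2.imwrite(f"pics/{name}_fit.png",cv2.resize(o[y0:y1,x0:x1],None,fx=2,fy=2))
    return r.x,r.fun
E
python3 - <<'E'
from fit import *
print(holder("w1",[545,205,140],(240,60,395,235)))
E
```

```text
(array([554.82098229, 192.86404587, 136.25002435]), np.float64(0.012957215608869302))
```

jog_arm:
  moves:
    - [[0,0,-0.06],[0,-1,-0.2],85]
    - [[0,0,-0.06],[0,-1,-0.2],85]
    - [[0,0,-0.06],[0,-1,-0.2],85]
    - [[0,0,-0.06],[0,-1,-0.2],85]
    - [[0,0,-0.06],[0,-1,-0.2],85]
    - [[0,0,-0.06],[0,-1,-0.2],85]

```text
t: 2.68
tcp_pos: [524.0, -28.6, 201.2]
ee_rot: [180.0, 0.0, -46.1]
force: [-0.1, 1.0, -0.5]
grip_width: 85.3
gripper_force: 0.0
```

```bash
python3 look.py w2
```

```text
2.675 [524.  -28.6 201.2] [180.    0.  -46.1] [ 18.9  -9.3  -9.4  -0.  -90.   25. ] 1.633131441277942 [-0.1  1.  -0.5] 85.2888026710792
red 1241 [566.4 228.9] ((296.59222412109375, -176.9710235595703), (45.55655288696289, 42.79900360107422), 29.999855041503906)
yellow 123 [364.  116.5] ((536.9722290039062, -110.56364440917969), (20.327552795410156, 9.172484397888184), 43.87598419189453)
blue 4119 [557.3 159.4] [493 103] [639 239]
blue 1257 [617.  221.1] [581 160] [639 256]
blue 1882 [143.8 263.7] [109 240] [202 310]
blue 566 [224.4 320.3] [213 292] [234 348]
```

View pics/w2.png

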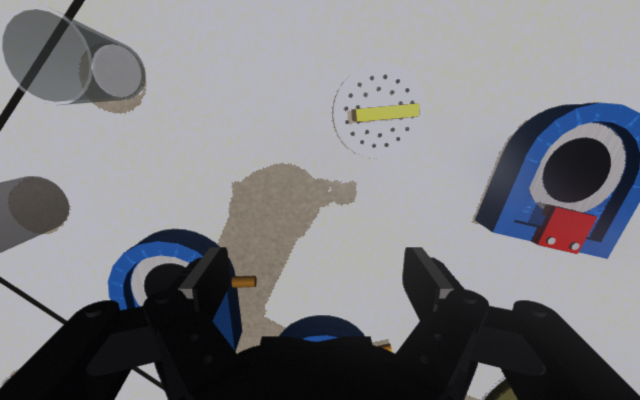

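The plate is at about (382,113). Its bar runs from (352,116) to (420,109) and is pale because of glare, so I'm relaxing the colour threshold.

```bash
cat > bar.py <<'E'
import sys
from fit import *
np.set_printoptions(precision=1,suppress=True)
def bar(name,z=50):
    im=cv2.imread(f"pics/{name}.png");v=np.load(f"pics/{name}.npy");c,M=cam("wrist",dict(tcp_pos=v[:3],ee_rot=v[3:]))
    h=cv2.cvtColor(im,cv2.COLOR_BGR2HSV);m=((h[...,0]>20)&(h[...,0]<38)&(h[...,1]>90)&(h[...,2]>150)).astype(np.uint8)
    n,l,st,_=cv2.connectedComponentsWithStats(m);i=1+np.argmax(st[1:,4]);print(st[i])
    q=cv2.convexHull(np.argwhere(l==i)[:,::-1].astype(np.float32)).reshape(-1,2)
    return cv2.minAreaRect(onz(c,M,q,z)[:,:2].astype(np.float32))
print(bar(sys.argv[1]))
E
python3 bar.py w2
```

```text
[356 104  63  17 777]
((524.7843017578125, -125.77814483642578), (58.76573944091797, 11.478408813476562), 48.75893020629883)
```

jog_arm:
  moves:
    - [[0,0,-0.2364],[0.003,-0.389,-0.4],85]
    - [[0,0,-0.2364],[0.003,-0.389,-0.4],85]
    - [[0,0,-0.2364],[0.003,-0.389,-0.4],85]
    - [[0,0,-0.2364],[0.003,-0.389,-0.4],85]
    - [[0,0,-0.2364],[0.003,-0.389,-0.4],85]
    - [[0,0,-0.2364],[0.003,-0.389,-0.4],85]
    - [[0,0,-0.2364],[0.003,-0.389,-0.4],85]
    - [[0,0,-0.2364],[0.003,-0.389,-0.4],85]
    - [[0,0,-0.2364],[0.003,-0.389,-0.4],85]

```text
t: 3.85
tcp_pos: [525.3, -124.7, 101.5]
ee_rot: [-180.0, 0.0, -131.0]
force: [0.2, -0.2, -0.1]
grip_width: 84.9
gripper_force: 0.0
```

```bash
python3 look.py w3; python3 bar.py w3
```

```text
3.85 [ 525.3 -124.7  101.5] [-180.    0. -131.] [  8.   -5.6 -16.4  -0.  -79.2 -49. ] 4.610638239145577 [ 0.2 -0.2 -0.1] 84.9362219678987
yellow 423 [316.1 184.6] ((510.9291687011719, -141.72579956054688), (18.759702682495117, 11.325650215148926), 48.58814239501953)
blue 1680 [517.   10.7] [459   0] [555  32]
[308 173  17  26 396]
((511.1413879394531, -141.9368438720703), (17.298954010009766, 10.842317581176758), 48.99933624267578)
```

jog_arm:
  moves:
    - [[0,0,0],[0,0,-0.2],85]
    - [[0,0,0],[0,0,-0.306],85]
    - [[0,0,0],[0,0,-0.306],85]
    - [[0,0,0],[0,0,-0.306],85]
    - [[0,0,0],[0,0,-0.306],0]
    - [[0,0,0],[0,0,-0.306],0]
    - [[0,0,0],[0,0,-0.306],0]
    - [[0,0,0],[0,0,-0.306],0]
    - [[0,0,0],[0,0,-0.306],0]
    - [[0,0,0],[0,0,-0.306],0]
  force: 80

```text
t: 5.15
tcp_pos: [524.8, -126.4, 25.1]
ee_rot: [-180.0, 0.0, -131.2]
force: [-1.2, 1.5, 3.3]
grip_width: 10.6
gripper_force: 79.2
```

jog_arm:
  moves:
    - [[0,0,0],[0,0,0],0]
    - [[0,0,0],[0,0,0],0]
    - [[0,0,0],[0,0,0],0]

```text
t: 5.52
tcp_pos: [524.8, -126.4, 25.1]
ee_rot: [-180.0, 0.0, -131.2]
force: [-2.0, 0.5, 5.7]
grip_width: 10.7
gripper_force: 79.4
```

jog_arm:
  moves:
    - [[0,0,0],[0,0,0.24],0]
    - [[0,0,0],[0,0.1,0.48],0]
    - [[0,0,-0.007],[0.1,0.9,0.48],0]
    - [[0,0,-0.007],[0.1,0.9,0.48],0]
    - [[0,0,-0.007],[0.1,0.9,0.48],0]
    - [[0,0,-0.007],[0.1,0.9,0.48],0]
    - [[0,0,-0.007],[0.1,0.9,0.48],0]
    - [[0,0,-0.007],[0.1,0.9,0.48],0]

```text
t: 6.52
tcp_pos: [549.3, 97.7, 143.8]
ee_rot: [180.0, -0.1, -133.8]
force: [-0.3, -0.8, -3.0]
grip_width: 10.7
gripper_force: 79.1
```

```bash
python3 look.py w4
```

```text
6.525 [549.3  97.7 143.8] [ 180.    -0.1 -133.8] [ 30.7  -3.6 -10.1  -0.  -83.6 -74.5] 0.305003965120931 [-0.3 -0.8 -3. ] 10.664039870955897
red 1869 [452.8 274.1] ((510.09381103515625, 235.62579345703125), (45.8276252746582, 42.984649658203125), 46.0244140625)
yellow 2795 [315.7 267.9] ((597.6416015625, 146.61097717285156), (117.41293334960938, 22.93294906616211), 45.91065979003906)
blue 7836 [549.5  98.9] [478   0] [639 154]
blue 629 [623.7   9.7] [600   0] [639  26]
blue 2629 [449.  219.7] [400 199] [484 248]
```

View pics/w4.png

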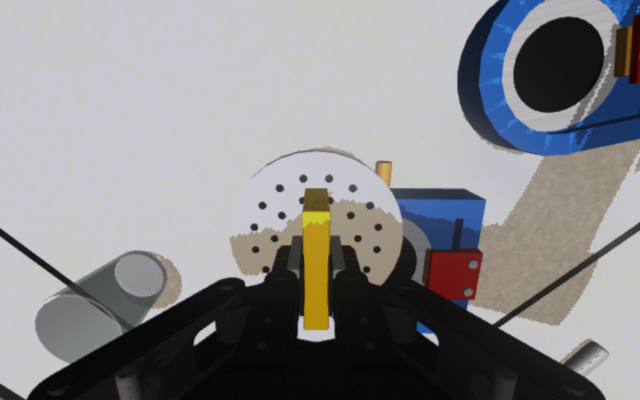

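The plate hangs level in the grip with its bar centred at column 316. The target holder's claw is at (453,274), which agrees with the earlier fit. Next I tilt the plate and hover.

jog_arm:
  moves:
    - [[-0.0269,-0.0281,0],[0.077,0.327,-0.139],0]
    - [[-0.0269,-0.0281,0],[0.077,0.327,-0.139],0]
    - [[-0.0269,-0.0281,0],[0.077,0.327,-0.139],0]
    - [[-0.0269,-0.0281,0],[0.077,0.327,-0.139],0]

```text
t: 7.08
tcp_pos: [569.0, 179.6, 110.2]
ee_rot: [-166.0, 0.0, -133.8]
force: [-0.8, -0.2, -2.7]
grip_width: 10.6
gripper_force: 79.4
```

```bash
cat > rel.py <<'E'
from h import *
np.set_printoptions(precision=2,suppress=True)
s=env.read_state();Rt=R.from_euler('xyz',s["ee_rot"],degrees=True).as_matrix()
yaw=np.radians(136.2);Rh=np.array([[np.cos(yaw),-np.sin(yaw),0],[np.sin(yaw),np.cos(yaw),0],[0,0,1]])
C=s["tcp_pos"]+Rt@[0,0,25.1]
n=Rh.T@(-Rt[:,2]);print("t",s["t"],"plate C in seat frame",Rh.T@(C-[555,192.6,25]),"n tilt x/y deg",np.degrees(n[:2]),"F holder",Rh.T@s["force"],"tq",Rh.T@s["ft_torque"],"w",s["grip_width"],"tcp",s["tcp_pos"])
E
python3 rel.py
```

```text
t 7.075 plate C in seat frame [-25.17  -0.31  60.88] n tilt x/y deg [13.84  0.  ] F holder [ 0.39  0.69 -2.74] tq [-0.   -0.96 -0.03] w 10.60898245692473 tcp [569.01 179.6  110.23]
```

jog_arm:
  moves:
    - [[0,0,0],[-0.032,0.03,-0.09],0]
    - [[0,0,0],[-0.032,0.03,-0.18],0]
    - [[0,0,0],[-0.032,0.03,-0.18],0]
    - [[0,0,0],[-0.032,0.03,-0.18],0]

```text
t: 7.58
tcp_pos: [561.7, 187.3, 66.7]
ee_rot: [-166.0, 0.1, -133.8]
force: [-0.2, -0.3, -3.6]
grip_width: 10.2
gripper_force: 79.4
```

```bash
python3 rel.py
```

```text
t 7.575 plate C in seat frame [-14.58  -0.89  17.32] n tilt x/y deg [13.88  0.08] F holder [-0.09  0.32 -3.62] tq [-0.07 -0.91 -0.07] w 10.177888643783065 tcp [561.72 187.33  66.67]
```

jog_arm:
  moves:
    - [[0,0,0],[-0.012,0.012,-0.004],0]
    - [[0,0,0],[-0.023,0.022,-0.008],0]
    - [[0,0,0],[-0.023,0.022,-0.008],0]
    - [[0,0,0],[-0.023,0.022,-0.008],0]

```text
t: 8.07
tcp_pos: [556.1, 193.2, 64.6]
ee_rot: [-165.9, 0.1, -133.7]
force: [3.3, -3.9, -0.6]
grip_width: 10.6
gripper_force: 79.7
```

```bash
python3 rel.py
```

```text
t 8.075 plate C in seat frame [-6.53 -1.25 15.31] n tilt x/y deg [13.98  0.1 ] F holder [-5.1   0.53 -0.58] tq [ 0.06  1.12 -0.04] w 10.635456120318155 tcp [556.13 193.19  64.65]
```

jog_arm:
  moves:
    - [[0,0,0],[-0.012,0.008,-0.004],0]
    - [[0,0,0],[-0.0236,0.016,-0.004],0]
    - [[0,0,0],[-0.0236,0.016,-0.004],0]
    - [[0,0,0],[-0.0236,0.016,-0.004],0]

```text
t: 8.57
tcp_pos: [551.4, 197.2, 64.8]
ee_rot: [-165.8, 0.2, -133.7]
force: [7.5, -4.7, 1.7]
grip_width: 10.4
gripper_force: 79.8
```

```bash
python3 rel.py
```

```text
t 8.575 plate C in seat frame [-0.35 -0.94 15.43] n tilt x/y deg [14.07  0.22] F holder [-8.71 -1.82  1.74] tq [-0.7   2.66  0.06] w 10.409202512653595 tcp [551.39 197.23  64.76]
```

jog_arm:
  moves:
    - [[0,0,0],[-0.01,0.0097,0],0]
    - [[0,0,0],[-0.01,0.0097,0],0]
    - [[0.0058,0.006,0],[-0.0067,0.0065,-0.01],0]
    - [[0.0116,0.012,0],[-0.0033,0.0033,-0.02],0]
    - [[0.0173,0.018,0],[0,0,-0.03],0]
    - [[0.0173,0.018,0],[0,0,-0.03],0]
    - [[0.0173,0.018,0],[0,0,-0.03],0]

```text
t: 9.45
tcp_pos: [552.4, 196.4, 57.6]
ee_rot: [-174.7, 0.3, -133.8]
force: [7.8, -6.8, 1.5]
grip_width: 10.7
gripper_force: 80.2
```

```bash
python3 rel.py; python3 look.py w5
```

```text
t 9.45 plate C in seat frame [ 2.17 -1.    7.6 ] n tilt x/y deg [5.32 0.25] F holder [-10.31  -0.48   1.46] tq [-0.51  3.66  0.03] w 10.671513328232045 tcp [552.37 196.36  57.6 ]
9.45 [552.4 196.4  57.6] [-174.7    0.3 -133.8] [ 42.4   0.8 -17.    5.6 -71.6 -87.9] 0.32502926336015664 [ 7.8 -6.8  1.5] 10.671513328232045
red 5666 [427.1 244.6] ((510.0147399902344, 235.75018310546875), (47.13399124145508, 43.70888137817383), 45.51458740234375)
yellow 2843 [315.7 267.6] ((566.3211059570312, 208.31466674804688), (75.72457122802734, 14.717850685119629), 45.87775421142578)
blue 1993 [593.9   9.7] [532   0] [639  24]
blue 9112 [407.5 148.3] [308 111] [482 200]
blue 5149 [230.2 193.5] [198 125] [295 286]
```

View pics/w5.png

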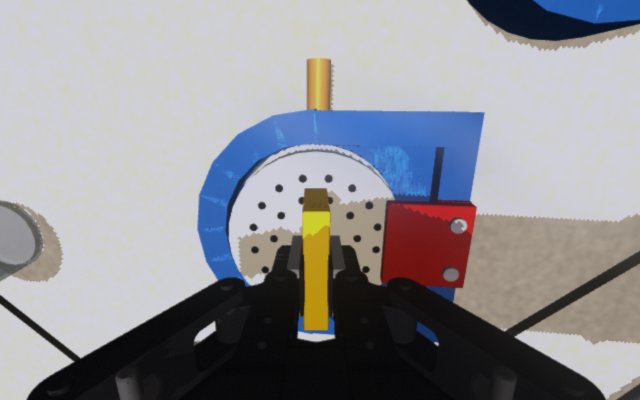

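The claw edge is tucked under the red claw (425,245). The far edge at (230,235) is inside the rim outline. Lowering that side now.

jog_arm:
  moves:
    - [[0.005,0.0053,0],[0.003,-0.003,-0.014],0]
    - [[0.0102,0.0106,0],[0.006,-0.0058,-0.028],0]
    - [[0.0102,0.0106,0],[0.006,-0.0058,-0.03],0]
    - [[0.0102,0.0106,0],[0.006,-0.0058,-0.03],0]

```text
t: 10.0
tcp_pos: [554.1, 194.7, 50.3]
ee_rot: [-179.9, 0.3, -133.8]
force: [7.3, -7.4, 3.2]
grip_width: 10.3
gripper_force: 80.5
```

```bash
python3 rel.py
```

```text
t 10.0 plate C in seat frame [ 2.02 -1.02  0.24] n tilt x/y deg [0.07 0.27] F holder [-10.38   0.29   3.16] tq [-0.1   3.87 -0.1 ] w 10.27495459555299 tcp [554.14 194.67  50.34]
```

jog_arm:
  moves:
    - [[0,0,0],[0.0036,-0.0035,-0.006],0]
    - [[0,0,0],[0.0072,-0.0069,-0.006],0]
    - [[0,0,0],[0.0072,-0.0069,-0.006],0]
    - [[0,0,0],[0.0072,-0.0069,-0.006],0]

```text
t: 10.5
tcp_pos: [555.0, 194.2, 50.1]
ee_rot: [180.0, 0.3, -133.7]
force: [-0.5, -4.6, 10.0]
grip_width: 10.4
gripper_force: 81.7
```

```bash
python3 rel.py
```

```text
t 10.5 plate C in seat frame [ 1.07 -1.3   0.  ] n tilt x/y deg [-0.01  0.3 ] F holder [-2.82  3.68 10.02] tq [ 1.12  0.81 -0.04] w 10.414120548888171 tcp [555.04 194.19  50.1 ]
```

jog_arm:
  moves:
    - [[0,0,0],[0,0,0],35]
    - [[0,0,0],[0,0,0],35]
    - [[0,0,0],[0,0,0],35]
    - [[0,0,0],[0,0,0],35]
    - [[0,0,0],[0,0,0.04],35]
    - [[0,0,0],[0,0,0.2],35]
    - [[0,0,0],[0,0,0.4],35]
    - [[0,0,0],[0,0,0.4],35]
    - [[0,0,0],[0,0,0.4],35]

```text
t: 11.62
tcp_pos: [552.4, 194.4, 145.7]
ee_rot: [179.7, 0.1, -133.7]
force: [-0.5, 0.3, -0.4]
grip_width: 35.3
gripper_force: 0.0
```

```bash
python3 look.py w6; python3 bar.py w6; python3 bar.py w2
```

```text
11.625 [552.4 194.4 145.7] [ 179.7    0.1 -133.7] [ 38.8   0.6  -5.7  -0.3 -83.7 -82.5] 1.0367255331534126 [-0.5  0.3 -0.4] 35.310122622091114
red 573 [398.  192.3] ((501.19049072265625, 234.09100341796875), (29.346412658691406, 32.19055938720703), 46.171382904052734)
red 355 [374.8 219.1] ((524.96875, 243.51296997070312), (13.633069038391113, 32.12268829345703), 46.10807800292969)
yellow 403 [308.6 184.2] ((550.6834106445312, 183.79122924804688), (29.053556442260742, 12.19958209991455), 46.26424026489258)
yellow 233 [309.9 226.7] ((573.68505859375, 207.9259490966797), (34.08647537231445, 10.350131034851074), 46.20968246459961)
blue 7091 [519.7  29.9] [407   0] [620  62]
blue 2919 [373.1 138.3] [319 114] [413 168]
blue 2374 [251.4 185.4] [233 130] [281 246]
blue 519 [365.5 234.9] [334 225] [383 244]
blue 665 [394.3 247.4] [381 228] [404 266]
blue 1076 [314.5 257.2] [282 243] [348 266]
[ 301  171   17   74 1127]
((563.037353515625, 196.769287109375), (65.01837158203125, 13.216556549072266), 45.44625473022461)
[356 104  63  17 777]
((523.5557250976562, -124.88320922851562), (58.79064178466797, 11.480229377746582), 48.758689880371094)
```

View pics/w6.png

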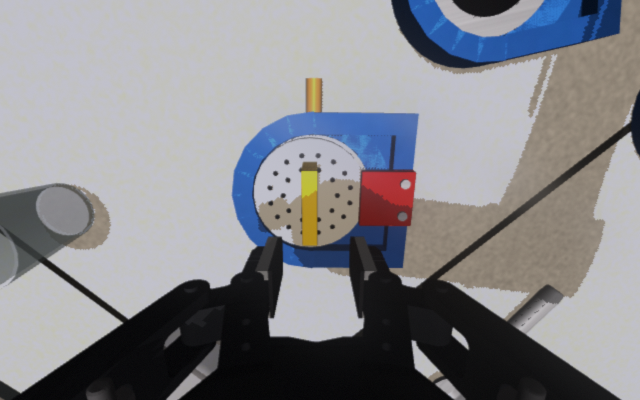

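The plate sits inside the rim with its edge under the claw, and the bar is at (310,208). I'll press the rim side with shut fingers to make sure it is fully down.

jog_arm:
  moves:
    - [[0,0,0],[0.104,-0.1,0],0]
    - [[0,0,0],[0.104,-0.1,0],0]
    - [[0,0,0],[0.104,-0.1,0],0]
    - [[0,0,0],[0.104,-0.1,-0.2],0]
    - [[0,0,0],[0.104,-0.1,-0.35],0]
    - [[0,0,0],[0.104,-0.1,-0.41],0]
    - [[0,0,0],[0.104,-0.1,-0.42],0]
    - [[0,0,0],[0.104,-0.1,-0.42],0]

```text
t: 12.68
tcp_pos: [579.4, 169.8, 42.3]
ee_rot: [179.8, 0.2, -133.7]
force: [0.9, -0.1, 0.0]
grip_width: 0.5
gripper_force: 0.0
```

jog_arm:
  moves:
    - [[0,0,0],[0,0,-0.01],0]
    - [[0,0,0],[0,0,-0.02],0]
    - [[0,0,0],[0,0,-0.02],0]
    - [[0,0,0],[0,0,-0.02],0]

```text
t: 13.18
tcp_pos: [578.6, 169.2, 35.6]
ee_rot: [179.7, 0.0, -133.7]
force: [0.0, -0.7, 0.8]
grip_width: 0.0
gripper_force: 0.0
```

jog_arm:
  moves:
    - [[0,0,0],[0,0,-0.006],0]
    - [[0,0,0],[0,0,-0.012],0]
    - [[0,0,0],[0,0,-0.012],0]

```text
t: 13.55
tcp_pos: [578.8, 169.2, 35.1]
ee_rot: [179.8, 0.1, -133.7]
force: [-7.1, -1.6, 12.8]
grip_width: 0.2
gripper_force: 6.1
```

jog_arm:
  moves:
    - [[0,0,0],[0,0,-0.006],0]
    - [[0,0,0],[0,0,-0.006],0]

```text
t: 13.8
tcp_pos: [578.9, 169.3, 35.1]
ee_rot: [179.8, 0.1, -133.7]
force: [-11.2, -2.2, 19.0]
grip_width: 0.1
gripper_force: 9.5
```

jog_arm:
  moves:
    - [[0,0,0],[0,0,0.1],0]
    - [[0,0,0],[0,0,0.5],0]
    - [[0,0,0],[0,0,0.7],0]
    - [[0,0,0],[0,0,0.7],0]
    - [[0,0,0],[0,0,0.7],0]
    - [[0,0,0],[0,0,0.7],0]

```text
t: 14.55
tcp_pos: [578.1, 169.2, 204.6]
ee_rot: [179.7, -0.1, -133.7]
force: [-0.6, -0.1, -0.5]
grip_width: 0.1
gripper_force: 0.0
```

```bash
python3 look.py w7; python3 - <<'E'
import cv2,numpy as np
from h import *
a=cv2.imread('pics/w7.png');b=viewer.snapshot("side");
cv2.imwrite('pics/fin.png',np.vstack([cv2.resize(a[60:300,180:500],(640,480))[0:360],cv2.resize(b[165:225,270:377],(640,240),interpolation=cv2.INTER_CUBIC)]))
E
```

```text
14.55 [578.1 169.2 204.6] [ 179.7   -0.1 -133.7] [ 35.2   2.8   2.7  -0.3 -90.  -78.9] 0.5909436336342774 [-0.6 -0.1 -0.5] 0.06569212957317691
red 792 [412.9 179.7] ((506.5388488769531, 238.18521118164062), (42.373130798339844, 33.79201126098633), 46.188751220703125)
yellow 134 [348.4 172.6] ((547.2485961914062, 184.0957794189453), (16.546104431152344, 11.239534378051758), 48.274295806884766)
blue 5802 [516.8  38.5] [422   0] [596  73]
blue 1475 [375.9 132.7] [330 114] [409 159]
blue 2340 [328.4 213.2] [281 153] [415 240]
```

View pics/fin.png

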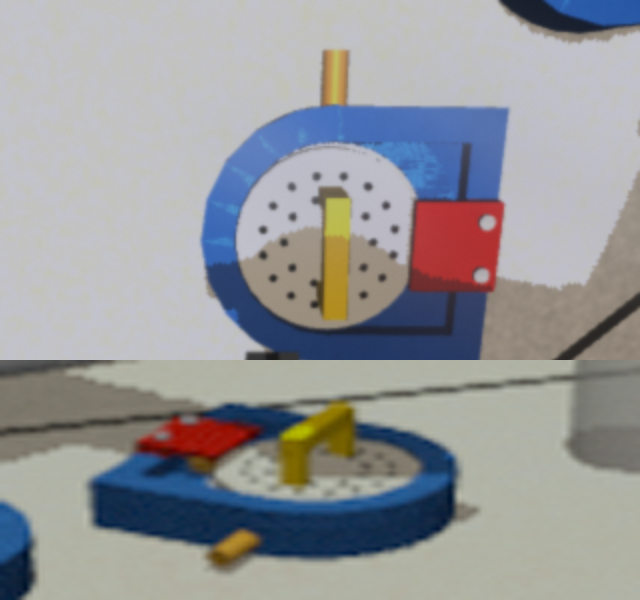

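Both views show the plate flat inside the rim, with its edge under the claw and the gripper clear of it. Handing in.

```bash
python3 -c "
from workcell import env
print(env.close_job())"
```

```text
the job is handed in; nothing more can be done
None
```

The filter plate is fitted flat in the farthest holder, with its edge under the claw against the spring; it is released, the bystanders were left alone, and the job was handed in, though the hand-in gave no verdict.

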